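# Put mixed-up pairs of toddler shoes right

### The job

The right shoes of three pairs have been packed with the wrong mates. Park one right shoe on the empty cork pad, then move the right shoes one after another until each stands with its own kind, upright on the floor of the lid, in the middle of the lid's right-hand half beside its left shoe, with the toe pointing the same way and the shoes parallel. Leave the left shoes standing where they are.

Things in the scene. Friction and masses are not known exactly. Their poses are not given: they have to be found in the camera images.
- right_boot: RIGHT ankle boot (toddler's, brown leather, 0.1 kg), loose, to be moved. In mm: 118 long, 48 wide, 76 high; upright shaft over the rear half (x -51 to -1, sides flat, 40 apart, to 74 up), black collar; front half 46 high. Grasp across the shaft at x -26, 56 up. Origin: centre of underside; x to the toe, y to its left, z up. Starts upright in the right half of another pair's lid.
- right_low: RIGHT low lace-up shoe (toddler's, brown leather, 0.1 kg), loose, to be moved. In mm: 118 long, 48 wide, 50 high; dark opening at the rear, pale lace bars ahead of it. Sides flat, 40 apart, x -36 to 32, 10 to 46 up. Grasp across at x 0, 36 up. Origin: centre of underside; x to the toe, y to its left, z up. Starts upright in the right half of another pair's lid.
- right_clog: RIGHT clog (toddler's, brown leather, 0.1 kg), loose, to be moved. In mm: 118 long, 48 wide, 48 high; upper over the front half only, bare tan 14 thick sole behind. Upper's sides flat, 40 apart, x -6 to 34, to 48 up. Grasp across at x 12, 37 up. Origin: centre of underside; x to the toe, y to its left, z up. Starts upright in the right half of another pair's lid.
- left_boot: LEFT ankle boot, mate of right_boot: its mirror image, same size and axes, loose, to be left alone. Stands in lid_boot, about 48 mm to the +y side of the lid's centre, toe to the lid's +x. Origin: centre of the underside.
- left_low: LEFT low lace-up shoe, mate of right_low: its mirror image, same size and axes, loose, to be left alone. Stands in lid_low, about 48 mm to the +y side of the lid's centre, toe to the lid's +x. Origin: centre of the underside.
- left_clog: LEFT clog, mate of right_clog: its mirror image, same size and axes, loose, to be left alone. Stands in lid_clog, about 48 mm to the +y side of the lid's centre, toe to the lid's +x. Origin: centre of the underside.
- lid_boot: upturned green shoe-box lid holding left_boot; the three lids look alike. Fixed tray, mm: 150 (x) by 180 (y), rim 14 high, walls and floor 3 thick. Origin: centre of underside (inner floor at z 3); x the way the left shoe's toe points, y left, z up. Middle of its right-hand half, where the right shoe belongs: x 0, y -48.
- lid_low: upturned green shoe-box lid holding left_low; the three lids look alike. Fixed tray, mm: 150 (x) by 180 (y), rim 14 high, walls and floor 3 thick. Origin: centre of underside (inner floor at z 3); x the way the left shoe's toe points, y left, z up. Middle of its right-hand half, where the right shoe belongs: x 0, y -48.
- lid_clog: upturned green shoe-box lid holding left_clog; the three lids look alike. Fixed tray, mm: 150 (x) by 180 (y), rim 14 high, walls and floor 3 thick. Origin: centre of underside (inner floor at z 3); x the way the left shoe's toe points, y left, z up. Middle of its right-hand half, where the right shoe belongs: x 0, y -48.
- pad: flat cork pad, fixed on the bench, empty at the start: 160 (x) by 120 (y) by 4 mm thick. The free spot for parking one shoe. Origin: centre of its underside; z up.

How it is judged:
By the outcome, as a careful person would: the job done as asked, in the order asked, and still so for the second after the job is handed in, with the robot touching nothing.
It also fails if it takes over 102 s, if anything falls off the work surface, if the arm or the gripper's body presses on something with over 40 N, if the wrist force passes 120 N, or if a joint passes its speed limit or range.

### The arm

A 6-joint arm with a two-finger parallel gripper is mounted at the origin on the work surface. World frame = base frame: x ahead of the robot, y to its left, z up, the work surface at z = 0. Lengths are in m, angles in rad, forces in N, time in s.
With the tool pointing down it reaches from about 0.35 to 0.85 m from the base axis. Payload 8.1 kg.
Tool frame: the origin (TCP) lies at the very end of the fingers, on their centre line; the grasp point (between the pads) lies robot.hold_point_z behind it (robot.hold_point_z is the distance from the TCP to the grasp point, in m); z points along the fingers, y is the direction in which the jaws open and shut (so a half turn about z gives the same grasp; the last joint's range is limited). The gripper opens to 93 mm and grips with 3 to 60 N. Pads are 15 mm wide; open, the fingers measure 128 mm over their backs; the gripper's body (75 mm by 188 mm) begins 65 mm behind the grasp point.
Start: joints at [1.118, 0.13, 1.488, -0, 1.523, -0.085], TCP at [0.216, 0.56, 0.219] pointing down, gripper open.
Joint ranges: [-2.96, 2.96], [-0.89, 2.26], [0.02, 2.5], [-1.34, 4.48], [0, 2.73], [-2.66, 2.66]. Speed limits (rad/s): [2.39, 2.39, 2.79, 3.14, 3.14, 3.14].

### API

Orientations are given as a rotation vector (axis times angle).
In Python, from plant import robot, cams gives the robot as it stands. The module is installed in compiled form; this text tells all that it offers.
- The arm moves only by the tool step_arm, never from a script. Its argument "deltas" is a list of rows, each an object with "offset": the shift along the tool's x, y, z in cm, a list of three; "roll": the turn about the tool's z in rad. In form: [{"offset": [x, y, z], "roll": roll}, ...]. A call has 1 to 12 rows; each row shifts and turns the commanded pose from where the row before left it, along the tool's axes as they then stand; what a row does not reach is not made up. A row lasts 1/8 s, in which the tool goes at most 62.5 mm and 10.7 degrees, less where a joint would pass 70% of its speed; a pose out of reach is approached as far as the arm can. A call with a gripper value outside its range is refused whole. "fingers" is the finger opening in cm, from 0 to 9.3, set as the call begins (left out, the last holds). The fingers move at their own pace and stop on an object; "grip_force" is the grip in N (left out, the last holds). Time passes only in rows, so rows that do not move let the fingers close. It gives the time, the measured TCP pose, the force and the opening at its end, in the units of the state.
- robot.read_state(): the state, without advancing time (a new reading comes with each control period).
- cams.read_camera(name): name is "scene" or "top"; returns a dict with "pixels" (384x512x3 uint8, red, green, blue), "fx", "fy", "cx", "cy" (pixels), "k1" (the pictures are not rectified: a ray, as slopes to the right and down, at radius r is drawn at 1 + k1 r^2 times it, then the intrinsics apply), "extrinsics" (4x4, takes a point from world to camera coordinates). Camera axes: x right, y down, z forward; pixel columns grow to the right and rows downward; lengths in m; the calibration is good to about 2 mm. A picture is of the moment at which its call begins. There is no depth.
- robot.close_job(): hands the job in, once; it reports no verdict.
Trained networks look in a picture, given as the dict that the camera call returned (one of the last four; its "shot" number tells which), for a name from the list of things; names that differ only in an ending like _2 or _b are one class to them, and where a whole thing is asked for, a point or a joint stands for the part that bears it (a point fixed in the world has none). Each returns a list of dicts, best first, with "score" (0 to 1); they miss things now and then, are a little off and sometimes report something else, mostly with a low value. They report only what shows in the picture. A call takes as long as a camera call.
- cams.boxes_of(picture, thing): "xy" ([column, row] in pixels, amid what is visible of it).
- cams.silhouettes(picture, thing): "mask" (384x512 bool, what is visible of it) and "xy" ([column, row] in pixels, amid what is visible of it).
- cams.pinpoint(picture, thing): "xy" ([column, row] in pixels: a listed point, or the origin of a listed thing).
The state is a dict: "t": time; "q": joint angles; "dq": joint speeds; "joint_torque": joint torques, N m; "tool_pos": TCP position; "orientation": TCP orientation; "force": force on the tool from outside, world axes, zero at the start; "wrist_torque": the same for the moment, N m; "opening": finger opening in m.
Only numpy, scipy, OpenCV 4.12 (cv2) and the standard library are available. Lean on these libraries where they do the work, as an engineer would, in place of code of your own. Each camera call takes 0.05 s, during which the arm holds its last target. There are 200 camera calls.

## Working session

There is one attempt and no reset: what is moved stays moved. The work goes in short steps, Python scripts to look and compute and a tool call to move; the robot and the scene stay as the last step left them, time stands still between calls to the robot, and variables do not carry over. Pictures are saved under pics/ and viewed, about 12 in all and at most 16, crops included, and the job is handed in when it is done.

Besides the shell and the picture viewer there is one more tool, called by a JSON object that holds its "op" and its "data". step_arm: Moves the arm, as the interface text tells. Its arguments: {"type":"object","properties":{"deltas":{"type":"array"},"fingers":{"type":"number"},"grip_force":{"type":"number"}},"required":["deltas"]}

```bash
mkdir -p pics
cat > h.py <<'E'
import numpy as np, cv2
from plant import robot, cams
def und(p,xy):
    d=np.array([(xy[0]-p['cx'])/p['fx'],(xy[1]-p['cy'])/p['fy']]);u=d.copy()
    for _ in range(20): u=d/(1+p['k1']*(u@u))
    return u
def ray(p,xy):
    E=np.array(p['extrinsics']);R,t=E[:3,:3],E[:3,3]
    u=und(p,xy);d=R.T@np.array([u[0],u[1],1]);return -R.T@t,d/np.linalg.norm(d)
def atz(p,xy,z):
    o,d=ray(p,xy);return o+d*(z-o[2])/d[2]
def proj(p,P):
    E=np.array(p['extrinsics']);c=E[:3,:3]@np.array(P)+E[:3,3];u=c[:2]/c[2];u=u*(1+p['k1']*(u@u))
    return np.array([u[0]*p['fx']+p['cx'],u[1]*p['fy']+p['cy']])
def tri(rays):
    A=0;b=0
    for o,d in rays:
        M=np.eye(3)-np.outer(d,d);A=A+M;b=b+M@o
    return np.linalg.solve(A,b)
E
python3 - <<'E'
from h import *
P={n:cams.read_camera(n) for n in('scene','top')}
for n,p in P.items():
    cv2.imwrite(f'pics/{n}0.png',p['pixels'][:,:,::-1]); o,_=ray(p,(256,192)); print(n,o.round(3),p['fx'],p['k1'])
for th in ['right_boot','right_low','right_clog','left_boot','left_low','left_clog','lid_boot','lid_low','lid_clog','pad']:
    r={n:cams.pinpoint(p,th)[:4] for n,p in P.items()}
    for n in r: print(th,n,[(np.round(d['xy'],1).tolist(),round(d['score'],2),atz(P[n],d['xy'],0.003).round(3).tolist()) for d in r[n]])
    if r['scene'] and r['top']: print('   tri',tri([ray(P[n],r[n][0]['xy']) for n in r]).round(4))
s=robot.read_state();print(s['t'],s['tool_pos'],s['orientation'],robot.hold_point_z,s['opening'])
E
```

```text
scene [ 1.176 -0.057  0.748] 374.09117987285134 -0.12129830040463128
top [ 3.090e-01 -1.000e-03  1.234e+00] 451.9555659739463 0.008005279987902352
right_boot scene [([357.9, 170.0], 0.89, [0.468, 0.312, 0.003])]
right_boot top [([143.3, 212.0], 0.6, [0.497, 0.311, 0.003])]
   tri [0.4925 0.3021 0.0291]
right_low scene [([269.1, 187.9], 0.56, [0.5, 0.052, 0.003])]
right_low top [([234.5, 213.5], 0.6, [0.495, 0.06, 0.003])]
   tri [ 0.4951  0.0568 -0.0027]
right_clog scene [([105.7, 197.8], 0.94, [0.472, -0.392, 0.003])]
right_clog top [([400.4, 218.1], 0.9, [0.485, -0.394, 0.003]), ([365.6, 221.8], 0.32, [0.474, -0.299, 0.003])]
   tri [ 0.4832 -0.3888  0.015 ]
left_boot scene [([138.9, 196.0], 0.79, [0.479, -0.3, 0.003])]
left_boot top [([367.2, 223.6], 0.87, [0.469, -0.303, 0.003]), ([237.4, 215.4], 0.43, [0.489, 0.052, 0.003])]
   tri [ 0.4704 -0.3041 -0.0058]
left_low scene [([386.5, 169.8], 0.69, [0.478, 0.395, 0.003])]
left_low top [([113.6, 213.5], 0.84, [0.492, 0.393, 0.003])]
   tri [0.4903 0.3878 0.0157]
left_clog scene [([308.2, 182.0], 0.75, [0.494, 0.162, 0.003])]
left_cl
[... 351 characters left out ...]
]
lid_low top [([127.6, 212.6], 0.95, [0.495, 0.354, 0.003]), ([147.2, 213.3], 0.64, [0.494, 0.3, 0.003])]
   tri [ 0.4945  0.3505 -0.0011]
lid_clog scene [([290.9, 188.0], 0.82, [0.509, 0.111, 0.003]), ([206.4, 202.0], 0.71, [0.526, -0.118, 0.003])]
lid_clog top [([215.4, 210.0], 0.63, [0.504, 0.113, 0.003])]
   tri [ 0.5047  0.1125 -0.0018]
pad scene [([207.1, 203.0], 0.9, [0.53, -0.117, 0.003]), ([269.7, 185.9], 0.7, [0.493, 0.055, 0.003]), ([288.4, 187.5], 0.36, [0.506, 0.104, 0.003])]
pad top [([300.2, 205.6], 0.62, [0.518, -0.121, 0.003])]
   tri [ 0.5199 -0.1197 -0.0084]
1.1 [0.21573685 0.5598723  0.21862098] [ 5.74573090e-01  3.08859921e+00 -2.43418325e-05] 0.0188 0.09301417497535325
```

Run:
```python
import cv2
a=cv2.imread('pics/scene0.png');b=cv2.imread('pics/top0.png')
cv2.imwrite('pics/scene_c.png',cv2.resize(a[100:260,70:430],None,fx=2.2,fy=2.2,interpolation=cv2.INTER_CUBIC))
cv2.imwrite('pics/top_c.png',cv2.resize(b[140:280,80:440],None,fx=2.2,fy=2.2,interpolation=cv2.INTER_CUBIC))
```

```text
(no output)
```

View pics/scene_c.png

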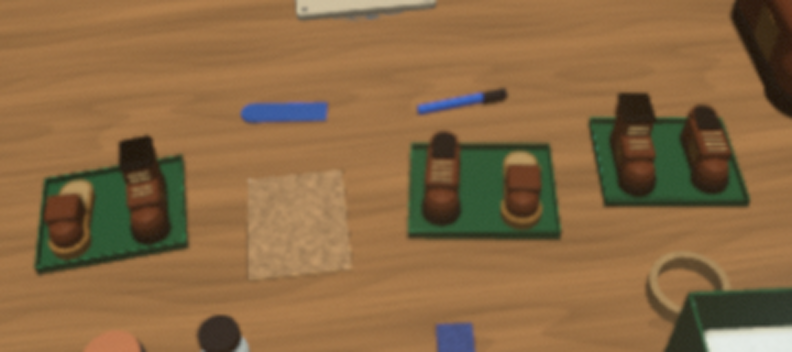

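View pics/top_c.png

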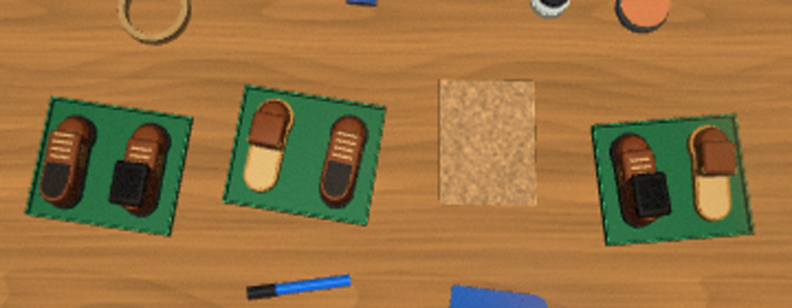

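The top view (crop scale 2.2, offset 80,140) shows three lids with toes pointing up, which is +x. The left lid, near full-image (127,212), holds left_low and right_boot. The middle lid, near (215,210), holds left_clog and right_low. The right lid, near (385,220), holds left_boot and right_clog. The cork pad near (302,205) is empty. Next I fit poses to the silhouettes in both views.

```bash
cat > fit.py <<'E'
from h import *
from scipy.optimize import minimize
from scipy.spatial.transform import Rotation as Ro
def prism(pts,z0,z1): return np.array([[x,y,z] for z in(z0,z1) for x,y in pts])
def box(x0,x1,w): return [(x0,-w/2),(x0,w/2),(x1,-w/2),(x1,w/2)]
def stad(x0,x1,w):
    r=w/2;a=np.linspace(0,2*np.pi,32);return [((x1-r if np.cos(t)>0 else x0+r)+r*np.cos(t),r*np.sin(t)) for t in a]
MOD={'boot':[prism(stad(-59,59,48),0,10),prism(stad(-57,57,42),10,40),prism(box(-51,-1,40),40,76)],
 'low':[prism(stad(-59,59,48),0,10),prism(stad(-57,57,42),10,46)],
 'clog':[prism(stad(-59,59,48),0,14),prism(box(-6,34,40)+stad(10,57,40),14,46)],
 'lid':[prism(box(-75,75,180),0,14)],'pad':[prism(box(-80,80,120),0,4)]}
def hulls(p,kind,v):
    x,y,a,z=v;c,s=np.cos(a),np.sin(a);out=[]
    for P in MOD[kind]:
        W=np.c_[x+(c*P[:,0]-s*P[:,1])/1e3,y+(s*P[:,0]+c*P[:,1])/1e3,z+P[:,2]/1e3]
        out.append(np.array([proj(p,w) for w in W]))
    return out
S=4
def render(p,kind,v,o):
    im=np.zeros((160*S,160*S),np.uint8)
    for h in hulls(p,kind,v):
        h=cv2.convexHull(((h-o+.5)*S*16).astype(np.float32)).round().astype(np.int32)
        cv2.fillConvexPoly(im,h,1,shift=4)
    return im
def fit(P,masks,kind,v0,hull=False,z=None):
    T=[]
    for n,m in masks.items():
        o=(proj(P[n],[v0[0],v0[1],.03])-80).round().astype(int);t=np.zeros((160,160),np.uint8)
        r0,c0=max(o[1],0),max(o[0],0);q=m[r0:o[1]+160,c0:o[0]+160];t[r0-o[1]:r0-o[1]+q.shape[0],c0-o[0]:c0-o[0]+q.shape[1]]=q
        if hull:
            h=cv2.convexHull(cv2.findNonZero(t));t[:]=0;cv2.fillConvexPoly(t,h,1)
        t=cv2.resize(t.astype(np.float32),None,fx=S,fy=S,interpolation=cv2.INTER_LINEAR)
        T.append((P[n],o,(t>.5).astype(np.uint8)))
    f=lambda v:sum(np.count_nonzero(render(p,kind,v if z is None else [*v[:3],z],o)!=t)/t.sum() for p,o,t in T)
    best=None
    for k in range(3):
        b=np.array(v0 if best is None else best.x);n=4 if z is None else 3;b=b[:n]
        sx=np.vstack([b]+[b+d for d in np.diag([.01,-.01,.12,.01])[:n,:n]*(-1)**k])
        best=minimize(f,b,method='Nelder-Mead',options=dict(initial_simplex=sx,xatol=1e-4,fatol=1e-4,maxiter=150))
    return best.x,best.fun
def green(p):
    r,g,b=[p['pixels'][:,:,i].astype(int) for i in range(3)]
    m=((g>r+15)&(g>b+5)).astype(np.uint8);return m
def comp(m,xy):
    m=cv2.morphologyEx(m,cv2.MORPH_OPEN,np.ones((2,2),np.uint8))
    n,l,st,ce=cv2.connectedComponentsWithStats(cv2.morphologyEx(m,cv2.MORPH_CLOSE,np.ones((7,7),np.uint8)))
    k=[i for i in range(1,n) if st[i,4]>300];i=min(k,key=lambda i:np.hypot(*(ce[i]-xy)));return ((l==i)&(m>0)).astype(np.uint8)
def shoe(P,name,v0,views=('top','scene')):
    M={}
    for n in views:
        if n not in P: continue
        e=proj(P[n],[v0[0],v0[1],.03]);r=[d for d in cams.silhouettes(P[n],name) if np.hypot(*(np.array(d['xy'])-e))<25]
        if r: M[n]=max(r,key=lambda d:d['score'])['mask'].astype(np.uint8)
    out={}
    for k in [tuple(M)]+[(n,) for n in M if len(M)>1]:
        out['+'.join(k)]=fit(P,{n:M[n] for n in k},name.split('_')[1],v0,z=None if len(k)>1 else v0[3])
    return out
E
cat > m1.py <<'E'
from fit import *
P={n:cams.read_camera(n) for n in('top','scene')}
L={'lid_low':[.495,.352,-.2,0],'lid_clog':[.505,.1125,-.15,0],'lid_boot':[.481,-.351,.1,0]}
for k,v in L.items():
    m={n:comp(green(P[n]),proj(P[n],[v[0],v[1],0])) for n in P}
    x,f=fit(P,m,'lid',v,hull=True);print(k,x.round(4),round(f,3),end=' ')
    for n in P:
        x,f=fit(P,{n:m[n]},'lid',v,hull=True,z=0.);print(n,x.round(4),round(f,3),end=' ')
    print()
m={}
x={n:max(cams.silhouettes(P[n],'pad'),key=lambda d:d['score'])['mask'] for n in P}
for k in (('top','scene'),('top',),('scene',)):
    r=fit(P,{n:x[n].astype(np.uint8) for n in k},'pad',[.52,-.12,0,0],z=None if len(k)>1 else 0.);print('pad',k,r[0].round(4),round(r[1],3))
S0={'left_low':[.49,.395,-.2,.003],'right_boot':[.485,.302,-.15,.003],'left_clog':[.508,.157,-.1,.003],'right_low':[.495,.055,-.15,.003],'left_boot':[.475,-.304,.1,.003],'right_clog':[.485,-.392,.05,.003]}
for k,v in S0.items():
    for n,(x,f) in shoe(P,k,v).items(): print(k,n,x.round(4),round(f,3))
E
time python3 m1.py
```

```text
lid_low [ 0.4866  0.3467 -0.1425 -0.0052] 0.323 top [ 0.4862  0.3457 -0.1422] 0.019 scene [ 0.4817  0.3501 -0.1429] 0.295 
lid_clog [ 0.5039  0.1033 -0.1438 -0.0134] 0.715 top [ 0.5021  0.1023 -0.152 ] 0.016 scene [ 0.4936  0.0986 -0.1403] 0.683 
lid_boot [ 0.4744 -0.3506  0.0855 -0.0107] 0.284 top [ 0.4737 -0.3499  0.081 ] 0.046 scene [ 0.4706 -0.3454  0.0945] 0.246 Traceback (most recent call last):
  File "m1.py", line 11, in <module>
    x={n:max(cams.silhouettes(P[n],'pad'),key=lambda d:d['score'])['mask'] for n in P}
         ~~~^^^^^^^^^^^^^^^^^^^^^^^^^^^^^^^^^^^^^^^^^^^^^^^^^^^^^^
ValueError: max() iterable argument is empty

real	0m6.515s
user	0m5.126s
sys	0m0.244s
```

```bash
python3 - <<'E'
import re
s=open('fit.py').read()
s=s.replace("m=((g>r+15)&(g>b+5)).astype(np.uint8)","m=((g>r+4)&(g>b+4)).astype(np.uint8)").replace("o=(proj(P[n],[v0[0],v0[1],.03])-80)","o=(proj(P[n],[v0[0],v0[1],.03])-80)")
open('fit.py','w').write(s)
s=open('m1.py').read()
a=s.index("m={}\n");b=s.index("S0=")
s=s[:a]+"""for n in P:
    r=cams.silhouettes(P[n],'pad')
    if r: f=fit(P,{n:r[0]['mask'].astype(np.uint8)},'pad',[.52,-.12,0,0],z=0.);print('pad',n,f[0].round(4),round(f[1],3))
"""+s[b:]
s=s.replace("    x,f=fit(P,m,'lid'","    print({n:cv2.boundingRect(m[n])for n in m},P['scene']['pixels'][int(proj(P['scene'],[v[0],v[1],0])[1]),int(proj(P['scene'],[v[0],v[1],0])[0])]);x,f=fit(P,m,'lid'")
open('m1.py','w').write(s)
E
python3 m1.py
```

```text
{'top': (93, 185, 75, 63), 'scene': (339, 154, 72, 40)} [49 88 53]
lid_low [ 0.4863  0.3468 -0.1428 -0.0015] 0.182 top [ 0.4861  0.3455 -0.1433] 0.018 scene [ 0.4848  0.3509 -0.134 ] 0.148 
{'top': (182, 180, 74, 63), 'scene': (257, 167, 69, 42)} [50 89 55]
lid_clog [ 0.5024  0.1048 -0.1433 -0.001 ] 0.146 top [ 0.5021  0.1024 -0.1525] 0.017 scene [ 0.5021  0.1084 -0.1423] 0.086 
{'top': (350, 193, 73, 60), 'scene': (87, 172, 69, 52)} [45 87 51]
lid_boot [ 0.4735 -0.3495  0.092  -0.004 ] 0.086 top [ 0.4736 -0.3508  0.0875] 0.031 scene [ 0.4753 -0.3466  0.0864] 0.053 
pad top [ 0.522  -0.1229 -0.0022] 0.043
pad scene [ 0.5179 -0.1216  0.0018] 0.029
left_low top+scene [ 0.492   0.3954 -0.1585  0.0036] 0.343
left_low top [ 0.4925  0.3935 -0.1202] 0.236
left_low scene [ 0.4913  0.3956 -0.1536] 0.101
right_boot top+scene [ 0.4824  0.3025 -0.1658  0.0033] 0.231
right_boot top [ 0.4835  0.302  -0.123 ] 0.105
right_boot scene [ 0.4804  0.303  -0.1676] 0.115
left_clog top+scene [ 0.5146  0.1502 -0.2431  0.0071] 0.24
left_clog top [ 0.5159  0.1507 -0.2594] 0.133
left_clog scene [ 0.5095  0.152  -0.2319] 0.086
right_low top+scene [ 0.4921  0.0573 -0.2191  0.0047] 0.19
right_low top [ 0.4923  0.0584 -0.2174] 0.064
right_low scene [ 0.4904  0.0563 -0.1982] 0.099
left_boot top+scene [ 0.4733 -0.3035  0.1549 -0.0013] 0.273
left_boot top [ 0.4739 -0.3026  0.1156] 0.167
left_boot scene [ 0.4718 -0.3036  0.1654] 0.104
right_clog top+scene [ 0.4838 -0.3974  0.0965  0.0019] 0.341
right_clog top [ 0.4847 -0.395  -0.0099] 0.206
right_clog scene [ 0.4838 -0.3979  0.0997] 0.13
```

```bash
cat > plan.py <<'E'
# plan.py kind x y yaw z_under lift : tool-frame cm offsets from the measured pose to grasp pose (+lift m)
import sys
from h import *
from scipy.spatial.transform import Rotation as Ro
G={'boot':(-.026,.056),'low':(0,.036),'clog':(.012,.037)}
def plan(kind,x,y,a,zu,lift=0.):
    s=robot.read_state();R=Ro.from_rotvec(s['orientation']).as_matrix()
    a0=np.arctan2(-R[0,1],R[1,1]);gx,gz=G[kind]
    T=np.array([x+gx*np.cos(a),y+gx*np.sin(a),zu+gz-robot.hold_point_z+lift])
    d=T-s['tool_pos'];R2=np.array([[-np.cos(a),-np.sin(a),0],[-np.sin(a),np.cos(a),0],[0,0,-1]])
    print('t',round(s['t'],2),'tcp',s['tool_pos'].round(4),'yaw',round(a0,4),'open',round(s['opening'],4),'F',np.round(s['force'],1),'-> T',T.round(4),'roll',round(a0-a,4),'offset cm',(R2.T@d*100).round(2),'tilt',R[2,2].round(4))
if __name__=='__main__': plan(sys.argv[1],*map(float,sys.argv[2:]))
E
python3 plan.py clog .484 -.396 .05 .003 .12
```

```text
t 2.05 tcp [0.2157 0.5599 0.2186] yaw -0.3678 open 0.0926 F [-0.3  0.1  0.1] -> T [ 0.496  -0.3954  0.1412] roll -0.4178 offset cm [-23.22 -96.81   7.74] tilt -1.0
```

{"op": "step_arm", "data": {"deltas": [{"offset": [0,0,0],"roll": -0.14},{"offset": [0,0,0],"roll": -0.14},{"offset": [0,0,0],"roll": -0.138},{"offset": [-5.8,0,0],"roll": 0},{"offset": [-5.8,0,0],"roll": 0},{"offset": [-5.8,0,0],"roll": 0},{"offset": [-5.8,0,0],"roll": 0},{"offset": [0,-5.5,0],"roll": 0},{"offset": [0,-5.5,0],"roll": 0},{"offset": [0,-5.5,0],"roll": 0},{"offset": [0,-5.5,0],"roll": 0},{"offset": [0,-5.5,0],"roll": 0}], "fingers": 7.6, "grip_force": 15}}

```text
t: 3.55
tool_pos: [0.4612, 0.2952, 0.2187]
orientation: [-0.079, 3.14, 0.0]
force: [1.1, 1.1, 0.2]
opening: 0.0761
```

{"op": "step_arm", "data": {"deltas": [{"offset": [0,-5.5,0],"roll": 0},{"offset": [0,-5.5,0],"roll": 0},{"offset": [0,-5.5,0],"roll": 0},{"offset": [0,-5.5,0],"roll": 0},{"offset": [0,-5.5,0],"roll": 0},{"offset": [0,-5.5,0],"roll": 0},{"offset": [0,-5.5,0],"roll": 0},{"offset": [0,-5.5,0],"roll": 0},{"offset": [0,-5.5,0],"roll": 0},{"offset": [0,-5.5,0],"roll": 0},{"offset": [0,-5.5,2.5],"roll": 0},{"offset": [0,-5.5,4],"roll": 0}]}}

```text
t: 5.05
tool_pos: [0.4949, -0.3607, 0.1579]
orientation: [-0.078, 3.138, -0.004]
force: [1.5, 0.4, -0.1]
opening: 0.0758
```

```bash
python3 plan.py clog .484 -.396 .05 .003
python3 - <<'E'
from fit import *
P={n:cams.read_camera(n) for n in('top','scene')}
for n,(x,f) in shoe(P,'right_clog',[.484,-.396,.06,.003]).items(): print(n,x.round(4),round(f,3))
a=P['top']['pixels'][150:280,330:460,::-1];b=P['scene']['pixels'][130:260,60:190,::-1]
cv2.imwrite('pics/g1.png',cv2.resize(np.hstack([a,b]),None,fx=3,fy=3,interpolation=cv2.INTER_CUBIC))
E
```

```text
t 5.05 tcp [ 0.4949 -0.3607  0.1579] yaw 0.0497 open 0.0758 F [ 1.5  0.4 -0.1] -> T [ 0.496  -0.3954  0.0212] roll -0.0003 offset cm [ 0.07 -3.47 13.67] tilt -1.0
scene [ 0.4814 -0.3978  0.0492] 0.084
```

View pics/g1.png

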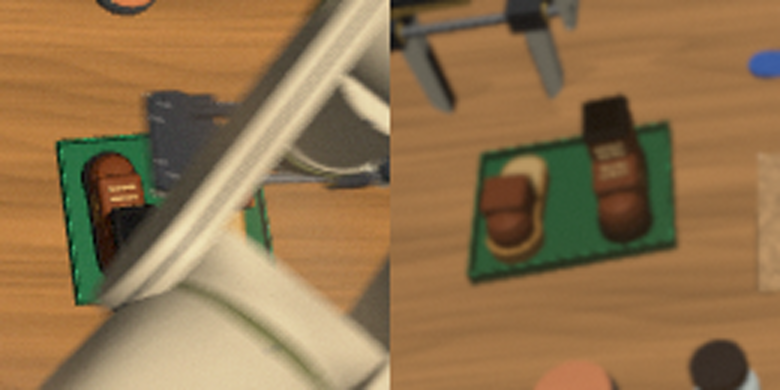

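The top view is blocked by the arm. The scene view shows the gripper straddling above lid_boot, with the clog at crop (515,210) and untouched.

```bash
python3 plan.py clog .484 -.3965 .05 .003
```

```text
t 5.25 tcp [ 0.4931 -0.3579  0.1552] yaw 0.0484 open 0.0762 F [0.1 0.1 1.4] -> T [ 0.496  -0.3959  0.0212] roll -0.0016 offset cm [-0.09 -3.81 13.4 ] tilt -1.0
```

{"op": "step_arm", "data": {"deltas": [{"offset": [-0.1,-3.8,0],"roll": 0},{"offset": [0,0,4],"roll": 0},{"offset": [0,0,4],"roll": 0},{"offset": [0,0,3],"roll": 0},{"offset": [0,0,2.4],"roll": 0},{"offset": [0,0,0],"roll": 0}]}}

```text
t: 6.0
tool_pos: [0.497, -0.3938, 0.0226]
orientation: [0.081, -3.139, -0.002]
force: [0.7, 0.3, -1.8]
opening: 0.076
```

```bash
python3 plan.py clog .484 -.3965 .05 .003
```

```text
t 6.0 tcp [ 0.497  -0.3938  0.0226] yaw 0.0517 open 0.076 F [ 0.7  0.3 -1.8] -> T [ 0.496  -0.3959  0.0212] roll 0.0017 offset cm [ 0.12 -0.2   0.14] tilt -1.0
```

{"op": "step_arm", "data": {"deltas": [{"offset": [0,-0.1,0],"roll": 0},{"offset": [0,0,0],"roll": 0},{"offset": [0,0,0],"roll": 0},{"offset": [0,0,0],"roll": 0},{"offset": [0,0,0],"roll": 0},{"offset": [0,0,0],"roll": 0}], "fingers": 2, "grip_force": 15}}

```text
t: 6.75
tool_pos: [0.4973, -0.3969, 0.0234]
orientation: [-0.079, 3.14, -0.0]
force: [-1.0, 1.0, 6.0]
opening: 0.0403
```

{"op": "step_arm", "data": {"deltas": [{"offset": [0,0,-1],"roll": 0},{"offset": [0,0,-3],"roll": 0},{"offset": [0,0,-4],"roll": 0},{"offset": [0,0,-4],"roll": 0},{"offset": [0,0,-1],"roll": 0},{"offset": [0,0,0],"roll": 0}]}}

```text
t: 7.5
tool_pos: [0.4972, -0.3968, 0.1527]
orientation: [-0.079, 3.14, -0.001]
force: [0.3, -0.2, -1.3]
opening: 0.0401
```

```bash
python3 plan.py clog .52 -.122 0 .004 .12;  python3 - <<'E'
from fit import *
P={n:cams.read_camera(n) for n in('scene',)}
for n,(x,f) in shoe(P,'right_clog',[.484,-.396,.05,.133]).items(): print(n,x.round(4),round(f,3))
E
```

```text
t 7.5 tcp [ 0.4972 -0.3968  0.1527] yaw 0.0502 open 0.0401 F [ 0.3 -0.2 -1.3] -> T [ 0.532  -0.122   0.1422] roll 0.0502 offset cm [-3.48 27.48  1.05] tilt -1.0
 [ 0.484 -0.396  0.05 ] 0.0
```

{"op": "step_arm", "data": {"deltas": [{"offset": [0,0,0],"roll": 0.05},{"offset": [-0.7,5.5,0],"roll": 0},{"offset": [-0.7,5.5,0],"roll": 0},{"offset": [-0.7,5.5,0],"roll": 0},{"offset": [-0.7,5.5,0],"roll": 0},{"offset": [-0.7,5.5,0],"roll": 0},{"offset": [0,0,3],"roll": 0},{"offset": [0,0,4],"roll": 0},{"offset": [0,0,3],"roll": 0},{"offset": [0,0,1.5],"roll": 0},{"offset": [0,0,0],"roll": 0}]}}

```text
t: 8.98
tool_pos: [0.5304, -0.1213, 0.0359]
orientation: [0.0, -3.138, -0.002]
force: [-0.3, 0.2, -0.8]
opening: 0.0404
```

```bash
python3 plan.py clog .52 -.122 0 .0055
```

```text
t 8.97 tcp [ 0.5304 -0.1213  0.0359] yaw 0.0001 open 0.0404 F [-0.3  0.2 -0.8] -> T [ 0.532  -0.122   0.0237] roll 0.0001 offset cm [-0.16 -0.07  1.22] tilt -1.0
```

{"op": "step_arm", "data": {"deltas": [{"offset": [0,0,0.8],"roll": 0},{"offset": [0,0,0.4],"roll": 0},{"offset": [0,0,0.1],"roll": 0},{"offset": [0,0,0],"roll": 0}]}}

```text
t: 9.48
tool_pos: [0.5323, -0.1218, 0.0252]
orientation: [-0.0, 3.141, -0.0]
force: [-0.2, 0.5, -1.8]
opening: 0.0402
```

{"op": "step_arm", "data": {"deltas": [{"offset": [0,0,0],"roll": 0},{"offset": [0,0,0],"roll": 0},{"offset": [0,0,0],"roll": 0},{"offset": [0,0,0],"roll": 0},{"offset": [0,0,-2],"roll": 0},{"offset": [0,0,-5],"roll": 0},{"offset": [0,0,-6],"roll": 0},{"offset": [0,0,-4],"roll": 0},{"offset": [0,0,0],"roll": 0}], "fingers": 7.6}}

```text
t: 10.6
tool_pos: [0.5346, -0.1226, 0.1998]
orientation: [-0.0, 3.134, -0.004]
force: [1.0, -0.1, -0.1]
opening: 0.0757
```

```bash
python3 plan.py boot .4825 .3023 -.145 .003 .12;  python3 - <<'E'
from fit import *
P={n:cams.read_camera(n) for n in('scene','top')}
for k,v in {'right_clog':[.52,-.122,0.,.004],'right_boot':[.482,.302,-.14,.003],'right_low':[.492,.057,-.2,.003]}.items():
  for n,(x,f) in shoe(P,k,v).items(): print(k,n,x.round(4),round(f,3))
E
```

```text
t 10.6 tcp [ 0.5346 -0.1226  0.1998] yaw 0.0003 open 0.0757 F [ 1.  -0.1 -0.1] -> T [0.4568 0.3061 0.1602] roll 0.1453 offset cm [13.89 41.29  3.96] tilt -1.0
right_clog top+scene [ 0.503  -0.1225 -0.0077 -0.0095] 0.451
right_clog top [ 0.5176 -0.1209 -0.092 ] 0.392
right_clog scene [ 0.5144 -0.1216  0.0035] 0.112
right_boot top+scene [ 0.4824  0.3023 -0.1632  0.0026] 0.249
right_boot top [ 0.4839  0.3018 -0.1405] 0.118
right_boot scene [ 0.4814  0.3026 -0.1636] 0.128
right_low top+scene [ 0.4907  0.0566 -0.193   0.0027] 0.264
right_low top [ 0.4922  0.0569 -0.1707] 0.166
right_low scene [ 0.4906  0.056  -0.1919] 0.088
```

{"op": "step_arm", "data": {"deltas": [{"offset": [0,0,0],"roll": 0.145},{"offset": [1.74,5.16,0.5],"roll": 0},{"offset": [1.74,5.16,0.5],"roll": 0},{"offset": [1.74,5.16,0.5],"roll": 0},{"offset": [1.74,5.16,0.5],"roll": 0},{"offset": [1.74,5.16,0.5],"roll": 0},{"offset": [1.74,5.16,0.5],"roll": 0},{"offset": [1.74,5.16,0.5],"roll": 0},{"offset": [1.74,5.16,0.5],"roll": 0},{"offset": [0,0,0],"roll": 0},{"offset": [0,0,0],"roll": 0}]}}

```text
t: 12.38
tool_pos: [0.4535, 0.3065, 0.1543]
orientation: [-0.226, -3.133, 0.002]
force: [-0.1, 0.2, 0.2]
opening: 0.0759
```

```bash
python3 plan.py boot .4825 .3023 -.15 .003 0;  python3 - <<'E'
from fit import *
P={n:cams.read_camera(n) for n in('scene','top')}
for k,v in {'right_clog':[.52,-.122,0.,.004]}.items():
  for n,(x,f) in shoe(P,k,v).items(): print(k,n,x.round(4),round(f,3))
E
```

```text
t 12.38 tcp [0.4535 0.3065 0.1543] yaw -0.1438 open 0.0759 F [-0.1  0.2  0.2] -> T [0.4568 0.3062 0.0402] roll 0.0062 offset cm [-3.300e-01  1.000e-02  1.141e+01] tilt -1.0
right_clog top+scene [ 0.5164 -0.1211  0.0133  0.0049] 0.233
right_clog top [ 0.5182 -0.1209 -0.007 ] 0.152
right_clog scene [ 0.5153 -0.1212  0.0156] 0.07
```

{"op": "step_arm", "data": {"deltas": [{"offset": [-0.2,0,0],"roll": 0.005},{"offset": [0,0,4],"roll": 0},{"offset": [0,0,4],"roll": 0},{"offset": [0,0,2.4],"roll": 0},{"offset": [0,0,1],"roll": 0},{"offset": [0,0,0],"roll": 0}]}}

```text
t: 13.32
tool_pos: [0.4558, 0.3062, 0.0408]
orientation: [-0.236, -3.132, 0.001]
force: [0.1, 0.9, 0.5]
opening: 0.0756
```

{"op": "step_arm", "data": {"deltas": [{"offset": [0,0,0],"roll": 0},{"offset": [0,0,0],"roll": 0},{"offset": [0,0,0],"roll": 0},{"offset": [0,0,0],"roll": 0},{"offset": [0,0,0],"roll": 0},{"offset": [0,0,0],"roll": 0}], "fingers": 2}}

```text
t: 14.08
tool_pos: [0.456, 0.3066, 0.0412]
orientation: [0.235, 3.133, 0.0]
force: [-1.0, -0.9, 2.6]
opening: 0.0392
```

```bash
python3 plan.py boot .4779 -.3978 .088 .003 .12
```

```text
t 14.07 tcp [0.456  0.3066 0.0412] yaw -0.1498 open 0.0392 F [-1.  -0.9  2.6] -> T [ 0.452  -0.4001  0.1602] roll -0.2378 offset cm [  6.6  -70.36 -11.9 ] tilt -1.0
```

{"op": "step_arm", "data": {"deltas": [{"offset": [0,0,-1],"roll": 0},{"offset": [0,0,-4],"roll": 0},{"offset": [0,0,-5],"roll": 0},{"offset": [0,0,-4],"roll": 0},{"offset": [0,0,0],"roll": -0.12},{"offset": [0,0,0],"roll": -0.118},{"offset": [0.5,-5.4,0],"roll": 0},{"offset": [0.5,-5.4,0],"roll": 0},{"offset": [0.5,-5.4,0],"roll": 0},{"offset": [0.5,-5.4,0],"roll": 0},{"offset": [0.5,-5.4,0],"roll": 0},{"offset": [0.5,-5.4,0],"roll": 0}]}}

```text
t: 15.58
tool_pos: [0.4542, -0.0205, 0.1814]
orientation: [-0.139, 3.138, -0.0]
force: [1.4, 0.2, -1.2]
opening: 0.0398
```

{"op": "step_arm", "data": {"deltas": [{"offset": [0.5,-5.4,0],"roll": 0},{"offset": [0.5,-5.4,0],"roll": 0},{"offset": [0.5,-5.4,0],"roll": 0},{"offset": [0.5,-5.4,0],"roll": 0},{"offset": [0.5,-5.4,0],"roll": 0},{"offset": [0.5,-5.4,0],"roll": 0},{"offset": [0.5,-5.4,0],"roll": 0},{"offset": [0,0,0],"roll": 0},{"offset": [0,0,0],"roll": 0}]}}

```text
t: 16.7
tool_pos: [0.4527, -0.398, 0.1806]
orientation: [0.138, -3.138, -0.002]
force: [0.2, 0.2, -1.2]
opening: 0.0402
```

```bash
python3 plan.py boot .4779 -.3978 .088 .003 .0;  python3 - <<'E'
from fit import *
s=robot.read_state();z=s['tool_pos'][2]-.0372
P={n:cams.read_camera(n) for n in('scene','top')}
for k,v in {'right_clog':[.517,-.121,0.,.004],'left_clog':[.512,.151,-.2,.003],'left_low':[.492,.394,-.143,.003],'right_low':[.492,.057,-.2,.003],'right_boot':[.478,-.398,.088,z]}.items():
  for n,(x,f) in shoe(P,k,v).items(): print(k,n,x.round(4),round(f,3))
cv2.imwrite('pics/b1.png',cv2.resize(np.hstack([P['top']['pixels'][150:280,330:460,::-1],P['scene']['pixels'][90:220,40:170,::-1]]),None,fx=3,fy=3,interpolation=cv2.INTER_CUBIC))
E
```

```text
t 16.7 tcp [ 0.4527 -0.398   0.1806] yaw 0.0876 open 0.0402 F [ 0.2  0.2 -1.2] -> T [ 0.452  -0.4001  0.0402] roll -0.0004 offset cm [ 0.09 -0.2  14.04] tilt -1.0
right_clog top+scene [ 0.5161 -0.1196 -0.003   0.0041] 0.337
right_clog top [ 0.518  -0.1189 -0.0226] 0.177
right_clog scene [ 0.5156 -0.12    0.0032] 0.151
left_clog top+scene [ 0.5138  0.152  -0.2529  0.0024] 0.286
left_clog top [ 0.5149  0.1514 -0.2207] 0.145
left_clog scene [ 0.5115  0.1532 -0.2687] 0.13
left_low top+scene [ 0.4914  0.397  -0.1681  0.0025] 0.287
left_low top [ 0.493   0.3946 -0.1025] 0.187
left_low scene [ 0.4916  0.3971 -0.1738] 0.091
right_low top+scene [ 0.4916  0.0572 -0.191   0.0011] 0.284
right_low top [ 0.4944  0.0572 -0.1748] 0.13
right_low scene [ 0.4896  0.0571 -0.1654] 0.144
right_boot  [ 0.478 -0.398  0.088] 0.0
```

View pics/b1.png

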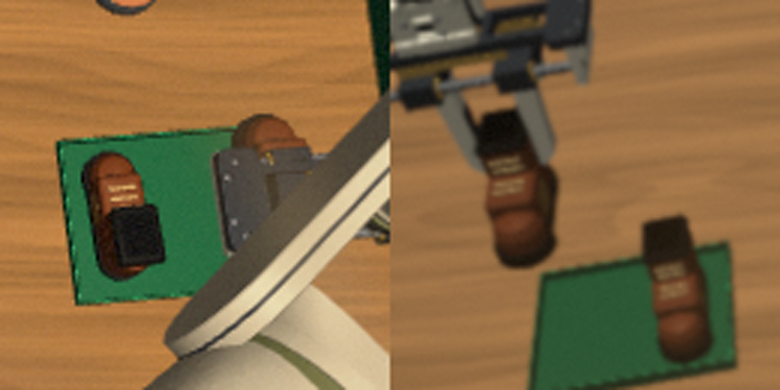

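The boot hangs straight in the gripper. It is above the empty right half of lid_boot, at crop (515,200) in the scene half.

{"op": "step_arm", "data": {"deltas": [{"offset": [0.1,-0.15,3],"roll": 0},{"offset": [0,0,4.5],"roll": 0},{"offset": [0,0,3],"roll": 0},{"offset": [0,0,1.5],"roll": 0},{"offset": [0,0,0],"roll": 0},{"offset": [0,0,0],"roll": 0}]}}

```text
t: 18.05
tool_pos: [0.453, -0.401, 0.0627]
orientation: [-0.138, 3.137, -0.003]
force: [-0.5, -0.7, -2.4]
opening: 0.04
```

```bash
python3 plan.py boot .4779 -.3978 .088 .004 .0;  python3 - <<'E'
from fit import *
s=robot.read_state();z=s['tool_pos'][2]-.0378
P={n:cams.read_camera(n) for n in('scene',)}
for k,v in {'right_boot':[.478,-.398,.088,z]}.items():
  print(cams.silhouettes(P['scene'],k)[0]['xy'],proj(P['scene'],[*v[:2],z+.03]))
  for n,(x,f) in shoe(P,k,v).items(): print(k,n,x.round(4),round(f,3))
E
```

```text
t 18.05 tcp [ 0.453  -0.401   0.0627] yaw 0.0882 open 0.04 F [-0.5 -0.7 -2.4] -> T [ 0.452  -0.4001  0.0412] roll 0.0002 offset cm [0.09 0.1  2.15] tilt -1.0
[96.6, 184.3] [ 97.15716928 186.65586951]
right_boot scene [ 0.4807 -0.3999  0.1987] 0.117
```

{"op": "step_arm", "data": {"deltas": [{"offset": [0.1,0.1,0.5],"roll": 0},{"offset": [0,0,1],"roll": 0},{"offset": [0,0,0.5],"roll": 0},{"offset": [0,0,0.2],"roll": 0},{"offset": [0,0,0],"roll": 0}]}}

```text
t: 18.82
tool_pos: [0.4512, -0.3991, 0.04]
orientation: [-0.139, 3.138, 0.0]
force: [-2.7, 3.5, 10.6]
opening: 0.0401
```

{"op": "step_arm", "data": {"deltas": [{"offset": [0,0,0],"roll": 0},{"offset": [0,0,0],"roll": 0},{"offset": [0,0,0],"roll": 0},{"offset": [0,0,-1],"roll": 0},{"offset": [0,0,-5],"roll": 0},{"offset": [0,0,-6],"roll": 0},{"offset": [0,0,-3],"roll": 0},{"offset": [0,0,0],"roll": 0}], "fingers": 7.6}}

```text
t: 19.82
tool_pos: [0.4526, -0.4009, 0.1935]
orientation: [-0.138, 3.134, -0.009]
force: [-0.1, -1.0, -0.2]
opening: 0.076
```

```bash
python3 plan.py low .4918 .057 -.185 .003 .15
```

```text
t 19.82 tcp [ 0.4526 -0.4009  0.1935] yaw 0.0882 open 0.076 F [-0.1 -1.  -0.2] -> T [0.4918 0.057  0.1702] roll 0.2732 offset cm [ 4.57 45.73  2.33] tilt -1.0
```

{"op": "step_arm", "data": {"deltas": [{"offset": [0,0,0],"roll": 0.137},{"offset": [0,0,0],"roll": 0.136},{"offset": [0.5,5.08,0],"roll": 0},{"offset": [0.5,5.08,0],"roll": 0},{"offset": [0.5,5.08,0],"roll": 0},{"offset": [0.5,5.08,0],"roll": 0},{"offset": [0.5,5.08,0],"roll": 0},{"offset": [0.5,5.08,0],"roll": 0},{"offset": [0.5,5.08,0],"roll": 0},{"offset": [0.5,5.08,0.5],"roll": 0},{"offset": [0.5,5.08,1],"roll": 0},{"offset": [0,0,0],"roll": 0}]}}

```text
t: 21.32
tool_pos: [0.4891, 0.0616, 0.1714]
orientation: [-0.282, -3.125, -0.001]
force: [0.6, 0.3, 0.4]
opening: 0.0758
```

```bash
python3 - <<'E'
from fit import *
P={n:cams.read_camera(n) for n in('scene','top')}
for k,v in {'right_boot':[.478,-.398,.088,.003],'left_boot':[.473,-.303,.1,.003],'right_low':[.4918,.057,-.185,.003]}.items():
  for n,(x,f) in shoe(P,k,v).items(): print(k,n,x.round(4),round(f,3))
v=[.4737,-.350,.088,0];m={n:comp(green(P[n]),proj(P[n],v[:2]+[0])) for n in P}
for n in P: x,f=fit(P,{n:m[n]},'lid',v,hull=True,z=0.);print(n,x.round(4),round(f,3))
E
python3 plan.py low .4918 .057 -.185 .003 .0
```

```text
right_boot top+scene [ 0.4769 -0.3959  0.1062  0.0042] 0.278
right_boot top [ 0.4779 -0.397   0.1124] 0.167
right_boot scene [ 0.4754 -0.3962  0.1181] 0.099
left_boot top [ 0.4749 -0.303   0.0542] 0.175
right_low top+scene [ 0.4895  0.0574 -0.1956  0.0017] 1.209
right_low top [ 0.4904  0.0596 -0.1436] 1.131
right_low scene [ 0.4907  0.0562 -0.1841] 0.06
scene [ 0.4758 -0.3463  0.0913] 0.095
top [ 0.4737 -0.3509  0.0881] 0.03
t 21.73 tcp [0.4909 0.0575 0.174 ] yaw -0.1866 open 0.0759 F [-0.3  0.6  0.9] -> T [0.4918 0.057  0.0202] roll -0.0016 offset cm [-0.1  -0.03 15.38] tilt -1.0
```

{"op": "step_arm", "data": {"deltas": [{"offset": [-0.1,0,4],"roll": 0},{"offset": [0,0,4.5],"roll": 0},{"offset": [0,0,4],"roll": 0},{"offset": [0,0,2],"roll": 0},{"offset": [0,0,0.8],"roll": 0},{"offset": [0,0,0],"roll": 0}]}}

```text
t: 22.48
tool_pos: [0.4918, 0.058, 0.021]
orientation: [-0.291, -3.128, 0.0]
force: [-0.1, -0.3, 0.2]
opening: 0.076
```

{"op": "step_arm", "data": {"deltas": [{"offset": [0,0,0],"roll": 0},{"offset": [0,0,0],"roll": 0},{"offset": [0,0,0],"roll": 0},{"offset": [0,0,0],"roll": 0},{"offset": [0,0,0],"roll": 0},{"offset": [0,0,0],"roll": 0}], "fingers": 2}}

```text
t: 23.22
tool_pos: [0.4919, 0.0584, 0.0212]
orientation: [0.29, 3.128, -0.0]
force: [-1.1, -0.4, 3.7]
opening: 0.0403
```

```bash
python3 plan.py low .4792 .2993 -.143 .003 .12
```

```text
t 23.23 tcp [0.4919 0.0584 0.0212] yaw -0.1848 open 0.0403 F [-1.1 -0.4  3.7] -> T [0.4792 0.2993 0.1402] roll -0.0418 offset cm [  4.69  23.67 -11.9 ] tilt -1.0
```

{"op": "step_arm", "data": {"deltas": [{"offset": [0,0,-1],"roll": 0},{"offset": [0,0,-5],"roll": 0},{"offset": [0,0,-5],"roll": 0},{"offset": [0,0,-3],"roll": 0},{"offset": [0,0,0],"roll": -0.042},{"offset": [0.94,4.73,0],"roll": 0},{"offset": [0.94,4.73,0],"roll": 0},{"offset": [0.94,4.73,0],"roll": 0},{"offset": [0.94,4.73,0],"roll": 0},{"offset": [0.94,4.73,0],"roll": 0},{"offset": [0,0,0],"roll": 0},{"offset": [0,0,0],"roll": 0}]}}

```text
t: 24.72
tool_pos: [0.4786, 0.2989, 0.1608]
orientation: [-0.223, -3.133, 0.001]
force: [0.1, -0.4, -1.6]
opening: 0.0398
```

```bash
python3 - <<'E'
from fit import *
z=robot.read_state()['tool_pos'][2]-.0182
P={n:cams.read_camera(n) for n in('scene','top')}
for k,v in {'right_boot':[.478,-.398,.088,.003],'left_boot':[.473,-.303,.1,.003],'right_clog':[.517,-.121,0.,.004],'left_clog':[.512,.151,-.2,.003],'left_low':[.492,.394,-.143,.003],'right_low':[.479,.2993,-.143,z]}.items():
  for n,(x,f) in shoe(P,k,v).items(): print(k,n,x.round(4),round(f,3))
for k,v in {'lid_low':[.4861,.3468,-.143,0],'lid_clog':[.5022,.104,-.15,0]}.items():
  m={n:comp(green(P[n]),proj(P[n],v[:2]+[0])) for n in P}
  for n in P: x,f=fit(P,{n:m[n]},'lid',v,hull=True,z=0.);print(k,n,x.round(4),round(f,3))
cv2.imwrite('pics/l1.png',cv2.resize(np.hstack([P['top']['pixels'][150:280,80:280,::-1],P['scene']['pixels'][90:220,240:440,::-1]]),None,fx=2,fy=2,interpolation=cv2.INTER_CUBIC))
E
python3 plan.py low .4792 .2993 -.143 .0037 0
```

```text
right_boot top+scene [ 0.4794 -0.3962  0.1068  0.0043] 0.198
right_boot top [ 0.4801 -0.3967  0.1111] 0.124
right_boot scene [ 0.4776 -0.3972  0.1129] 0.066
left_boot top+scene [ 0.4739 -0.3029  0.1182  0.0025] 0.168
left_boot top [ 0.4745 -0.3031  0.1118] 0.108
left_boot scene [ 0.4739 -0.303   0.1135] 0.059
right_clog top [ 0.5182 -0.1209 -0.0065] 0.151
left_clog top+scene [ 0.5141  0.1516 -0.243   0.0059] 0.224
left_clog top [ 0.5161  0.1515 -0.2224] 0.103
left_clog scene [ 0.5112  0.1518 -0.2314] 0.104
left_low top+scene [ 0.434   0.4348 -0.1537 -0.0604] 2.868
left_low top [0.466  0.4182 1.15  ] 2.507
left_low scene [ 0.4883  0.3978 -0.2118] 0.133
right_low  [ 0.479   0.2993 -0.143 ] 0.0
lid_low scene [ 0.4845  0.3507 -0.143 ] 0.134
lid_low top [ 0.5082  0.2969 -0.6717] 3.396
lid_clog scene [ 0.5022  0.1086 -0.1417] 0.074
lid_clog top [ 0.5021  0.1023 -0.1526] 0.017
t 25.43 tcp [0.4789 0.2991 0.1609] yaw -0.1428 open 0.0401 F [ 0.1  0.4 -1.9] -> T [0.4792 0.2993 0.0209] roll 0.0002 offset cm [-0.03  0.02 14.  ] tilt -1.0
```

View pics/l1.png

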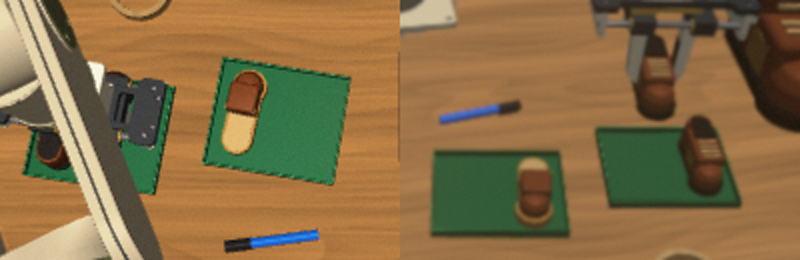

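The low shoe hangs level in the gripper (right panel, about 655,80). It is over the empty right half of lid_low, and left_low at (703,155) is undisturbed. Lowering now.

{"op": "step_arm", "data": {"deltas": [{"offset": [0,0,4],"roll": 0},{"offset": [0,0,4.5],"roll": 0},{"offset": [0,0,3],"roll": 0},{"offset": [0,0,1],"roll": 0},{"offset": [0,0,0.8],"roll": 0},{"offset": [0,0,0.5],"roll": 0},{"offset": [0,0,0.2],"roll": 0},{"offset": [0,0,0],"roll": 0}]}}

```text
t: 26.42
tool_pos: [0.4793, 0.2993, 0.0215]
orientation: [0.224, 3.133, 0.001]
force: [0.4, -0.3, -0.4]
opening: 0.0402
```

{"op": "step_arm", "data": {"deltas": [{"offset": [0,0,0],"roll": 0},{"offset": [0,0,0],"roll": 0},{"offset": [0,0,0],"roll": 0},{"offset": [0,0,-1],"roll": 0},{"offset": [0,0,-5],"roll": 0},{"offset": [0,0,-6],"roll": 0},{"offset": [0,0,-4],"roll": 0},{"offset": [0,0,0],"roll": 0}], "fingers": 7.6}}

```text
t: 27.42
tool_pos: [0.4815, 0.3005, 0.1868]
orientation: [0.223, 3.126, 0.007]
force: [0.3, -0.2, -0.3]
opening: 0.0759
```

```bash
python3 plan.py clog .517 -.1205 0 .004 .12
```

```text
t 27.43 tcp [0.4815 0.3005 0.1868] yaw -0.1427 open 0.0759 F [ 0.3 -0.2 -0.3] -> T [ 0.529  -0.1205  0.1422] roll -0.1427 offset cm [ -4.75 -42.1    4.46] tilt -1.0
```

{"op": "step_arm", "data": {"deltas": [{"offset": [0,0,0],"roll": -0.143},{"offset": [-0.6,-5.26,0],"roll": 0},{"offset": [-0.6,-5.26,0],"roll": 0},{"offset": [-0.6,-5.26,0],"roll": 0},{"offset": [-0.6,-5.26,0],"roll": 0},{"offset": [-0.6,-5.26,0],"roll": 0},{"offset": [-0.6,-5.26,0],"roll": 0},{"offset": [-0.6,-5.26,1],"roll": 0},{"offset": [-0.6,-5.26,2],"roll": 0},{"offset": [0,0,0],"roll": 0},{"offset": [0,0,0],"roll": 0}]}}

```text
t: 28.8
tool_pos: [0.5263, -0.1214, 0.1502]
orientation: [-0.001, -3.14, -0.002]
force: [-0.6, 0.1, 0.4]
opening: 0.0761
```

```bash
python3 - <<'E'
from fit import *
P={n:cams.read_camera(n) for n in('scene','top')}
for k,v in {'left_low':[.492,.394,-.143,.003],'right_low':[.479,.2993,-.143,.003],'right_clog':[.517,-.1205,0,.004]}.items():
  for n,(x,f) in shoe(P,k,v).items(): print(k,n,x.round(4),round(f,3))
E
python3 plan.py clog .517 -.1205 0 .004 .0
```

```text
left_low top+scene [ 0.492   0.3945 -0.1334  0.0042] 0.259
left_low top [ 0.4923  0.3945 -0.1032] 0.182
left_low scene [ 0.4907  0.3954 -0.1495] 0.071
right_low top+scene [ 0.4821  0.3004 -0.2085  0.0044] 0.34
right_low top [ 0.4831  0.2977 -0.129 ] 0.192
right_low scene [ 0.4797  0.3017 -0.2129] 0.132
right_clog top+scene [ 0.5179 -0.1212 -0.0206  0.003 ] 0.691
right_clog top [ 0.5192 -0.1203 -0.0228] 0.621
right_clog scene [ 0.518  -0.1213 -0.0196] 0.067
t 29.2 tcp [ 0.5272 -0.121   0.1512] yaw 0.0013 open 0.0757 F [-0.4  0.4 -0.2] -> T [ 0.529  -0.1205  0.0222] roll 0.0013 offset cm [-0.18  0.05 12.9 ] tilt -1.0
```

{"op": "step_arm", "data": {"deltas": [{"offset": [-0.2,0,4],"roll": 0},{"offset": [0,0,4.5],"roll": 0},{"offset": [0,0,3],"roll": 0},{"offset": [0,0,1.3],"roll": 0},{"offset": [0,0,0],"roll": 0}]}}

```text
t: 29.82
tool_pos: [0.5286, -0.1214, 0.0225]
orientation: [0.001, -3.14, -0.001]
force: [0.1, 0.5, 0.6]
opening: 0.0763
```

{"op": "step_arm", "data": {"deltas": [{"offset": [0,0,0],"roll": 0},{"offset": [0,0,0],"roll": 0},{"offset": [0,0,0],"roll": 0},{"offset": [0,0,0],"roll": 0},{"offset": [0,0,0],"roll": 0},{"offset": [0,0,0],"roll": 0}], "fingers": 2}}

```text
t: 30.58
tool_pos: [0.5292, -0.1217, 0.0233]
orientation: [-0.0, 3.141, -0.0]
force: [-1.2, 0.9, 4.6]
opening: 0.0403
```

```bash
python3 plan.py clog .495 .0565 -.16 .003 .12
```

```text
t 30.57 tcp [ 0.5292 -0.1217  0.0233] yaw 0.0002 open 0.0403 F [-1.2  0.9  4.6] -> T [0.5068 0.0546 0.1412] roll 0.1602 offset cm [  5.02  17.05 -11.79] tilt -1.0
```

{"op": "step_arm", "data": {"deltas": [{"offset": [0,0,-1],"roll": 0},{"offset": [0,0,-5],"roll": 0},{"offset": [0,0,-5],"roll": 0},{"offset": [0,0,-1],"roll": 0},{"offset": [0,0,0],"roll": 0.16},{"offset": [1.25,4.26,0],"roll": 0},{"offset": [1.25,4.26,0],"roll": 0},{"offset": [1.25,4.26,0],"roll": 0},{"offset": [1.25,4.26,0],"roll": 0},{"offset": [0,0,0],"roll": 0},{"offset": [0,0,0],"roll": 0}]}}

```text
t: 31.95
tool_pos: [0.5062, 0.0542, 0.1421]
orientation: [-0.249, -3.131, 0.001]
force: [0.8, -0.4, -1.2]
opening: 0.0399
```

```bash
python3 plan.py clog .495 .0565 -.16 .004 .0
python3 - <<'E'
from fit import *
P={n:cams.read_camera(n) for n in('scene','top')}
for k,v in {'left_low':[.492,.394,-.143,.003],'right_low':[.479,.2993,-.143,.003]}.items():
  for n,(x,f) in shoe(P,k,v).items(): print(k,n,x.round(4),round(f,3))
E
```

```text
t 31.95 tcp [0.5062 0.0542 0.1421] yaw -0.159 open 0.0399 F [ 0.8 -0.4 -1.2] -> T [0.5068 0.0546 0.0222] roll 0.001 offset cm [-0.06  0.04 11.99] tilt -1.0
left_low top+scene [ 0.4907  0.3954 -0.1385  0.0041] 0.347
left_low top [ 0.4918  0.3937 -0.055 ] 0.219
left_low scene [ 0.4884  0.3964 -0.1402] 0.111
right_low scene [ 0.4795  0.301  -0.2295] 0.122
```

{"op": "step_arm", "data": {"deltas": [{"offset": [0,0,4],"roll": 0},{"offset": [0,0,4],"roll": 0},{"offset": [0,0,2],"roll": 0},{"offset": [0,0,1],"roll": 0},{"offset": [0,0,0.6],"roll": 0},{"offset": [0,0,0.3],"roll": 0},{"offset": [0,0,0.1],"roll": 0},{"offset": [0,0,0],"roll": 0}]}}

```text
t: 33.25
tool_pos: [0.5071, 0.0545, 0.0234]
orientation: [0.251, 3.131, 0.0]
force: [-0.5, -0.6, -1.4]
opening: 0.0402
```

{"op": "step_arm", "data": {"deltas": [{"offset": [0,0,0],"roll": 0},{"offset": [0,0,0],"roll": 0},{"offset": [0,0,0],"roll": 0},{"offset": [0,0,-1],"roll": 0},{"offset": [0,0,-5],"roll": 0},{"offset": [0,0,-6],"roll": 0},{"offset": [0,0,-5],"roll": 0},{"offset": [0,-5,0],"roll": 0},{"offset": [0,-5,0],"roll": 0},{"offset": [0,-5,0],"roll": 0},{"offset": [0,-5,0],"roll": 0},{"offset": [0,0,0],"roll": 0}], "fingers": 7.6}}

```text
t: 34.75
tool_pos: [0.4743, -0.1458, 0.1937]
orientation: [0.258, 3.13, -0.002]
force: [-0.4, 0.3, -0.2]
opening: 0.0762
```

```bash
cat > chk.py <<'E'
from fit import *
import sys
P={n:cams.read_camera(n) for n in('scene','top')}
for k,v in {'left_boot':[.473,-.303,.1,.003],'right_boot':[.478,-.398,.088,.003],'left_clog':[.512,.151,-.2,.003],'right_clog':[.495,.0565,-.16,.003],'left_low':[.492,.394,-.143,.003],'right_low':[.479,.2993,-.143,.003]}.items():
  for n,(x,f) in shoe(P,k,v).items(): print(k,n,x.round(4),round(f,3))
cv2.imwrite(f'pics/{sys.argv[1]}.png',cv2.resize(np.vstack([P['top']['pixels'][150:280,80:440,::-1],P['scene']['pixels'][120:250,80:440,::-1]]),None,fx=2.2,fy=2.2,interpolation=cv2.INTER_CUBIC))
print(robot.read_state()['t'])
E
python3 chk.py c1
```

```text
left_boot scene [ 0.4729 -0.3034  0.1357] 0.071
right_boot top+scene [ 0.4778 -0.3968  0.1307  0.0026] 0.265
right_boot top [ 0.4789 -0.3974  0.0803] 0.141
right_boot scene [ 0.4759 -0.3971  0.1512] 0.112
left_clog top+scene [ 0.5132  0.1507 -0.231   0.0027] 0.321
left_clog top [ 0.5136  0.1504 -0.2308] 0.149
left_clog scene [ 0.5105  0.1529 -0.2609] 0.159
right_clog top+scene [ 0.4955  0.0566 -0.1672  0.0035] 0.325
right_clog top [ 0.4983  0.0573 -0.2143] 0.194
right_clog scene [ 0.4937  0.0563 -0.1394] 0.12
left_low top+scene [ 0.4912  0.3969 -0.1431  0.0024] 0.327
left_low top [ 0.4911  0.3949 -0.0743] 0.224
left_low scene [ 0.4915  0.3966 -0.1501] 0.101
right_low top+scene [ 0.4809  0.2991 -0.2475  0.0032] 0.399
right_low top [ 0.4826  0.2978 -0.1445] 0.149
right_low scene [ 0.4764  0.3025 -0.2796] 0.211
35.45
```

View pics/c1.png

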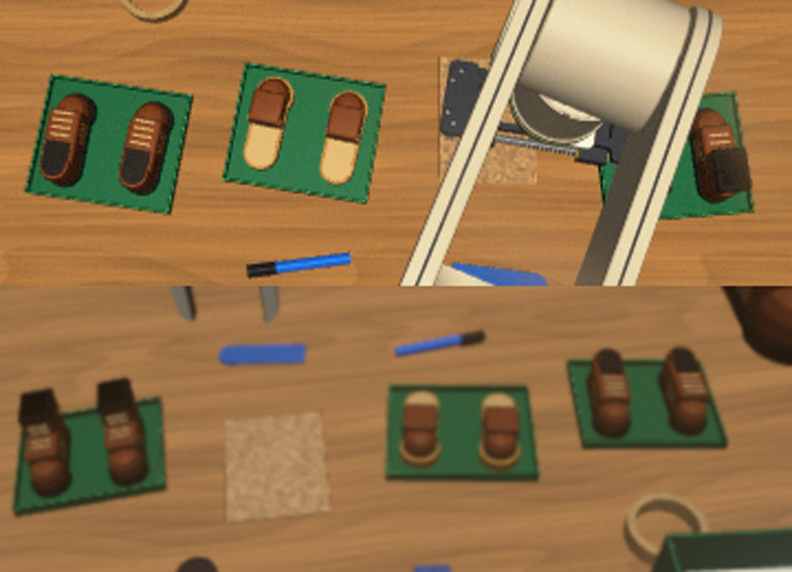

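The view shows all three right shoes standing beside their own kind and the pad empty. The scene-view yaw fits for the low shoe and clog scatter. As a check, I compare the left and right shoe axes directly by colour segmentation in the unobstructed top view.

Run:
```python
from fit import *
p=cams.read_camera('top')
for lid,v in {'low':[.4861,.3468,-.143],'clog':[.5022,.104,-.15]}.items():
    c,s=np.cos(v[2]),np.sin(v[2])
    ins=np.zeros(green(p).shape,np.uint8)
    q=np.array([proj(p,[v[0]+c*x-s*y,v[1]+s*x+c*y,.003]) for x,y in((-.068,-.084),(-.068,.084),(.068,.084),(.068,-.084))])
    cv2.fillConvexPoly(ins,q.round().astype(np.int32),1)
    px=p['pixels'].astype(int);m=((px[:,:,1]<=px[:,:,0]+8)&(ins>0)).astype(np.uint8)
    m=cv2.morphologyEx(m,cv2.MORPH_OPEN,np.ones((3,3),np.uint8))
    n,l,st,ce=cv2.connectedComponentsWithStats(m)
    for i in range(1,n):
        if st[i,4]<150: continue
        rc=np.argwhere(l==i)[:,::-1]; W=np.array([atz(p,x,.03)[:2] for x in rc]);W0=W.mean(0)
        e=np.linalg.eigh(np.cov((W-W0).T))[1][:,1];e=e*np.sign(e[0])
        d=W0-v[:2];print(lid,st[i,4],'mean',W0.round(4),'in lid',np.round([c*d[0]+s*d[1],-s*d[0]+c*d[1]],4),'yaw',round(np.arctan2(e[1],e[0]),3))
```

```text
low 736 mean [0.4896 0.3941] in lid [-0.0033  0.0473] yaw -0.16
low 699 mean [0.4801 0.2977] in lid [ 0.0011 -0.0494] yaw -0.183
clog 664 mean [0.5133 0.1491] in lid [0.0042 0.0463] yaw -0.191
clog 651 mean [0.4953 0.0559] in lid [ 0.0003 -0.0486] yaw -0.184
```

The segmented axes are parallel: -0.16 against -0.18 rad for the low pair, and -0.19 against -0.18 for the clogs. The right shoes sit within about 2 mm of their target spots, so I'm handing in.

```bash
python3 -c "
from plant import robot
print(robot.close_job(), robot.read_state()['t'])"
```

```text
the job is handed in; nothing more can be done
the job is handed in; nothing more can be done
```

All three right shoes now stand upright beside their own left shoes, and I handed the job in at about 36 s of the 102 s allowed. I parked the clog on the cork pad first, then moved the boot to lid_boot, the low shoe to lid_low, and the clog from the pad to lid_clog.

- **Position:** the last checks put each right shoe about 2 mm from its spot (x 0, y -48 mm in its lid). The fitted heights, 3–4 mm, match the lid floor.
- **Parallel to the left shoe:** the colour segmentation in the top view gave left against right as -0.16 / -0.18 rad for the low pair and -0.19 / -0.18 rad for the clogs. The boots were both 0.11 rad by silhouette fit.
- **Left shoes and contact:** the left shoes stayed put within measuring scatter. The highest contact force I saw was about 11 N, and the gripper was open and clear of everything at the end.
- **Checks that disagreed:** the silhouette yaw fits from the scene camera differed by up to about 0.13 rad between left and right for the low shoes and clogs. The top view and the tool angle at release did not show this, so I put it down to crude shoe models. After the last move the arm hid the left boot from the top camera, so the boots' parallel check comes from earlier pictures.

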